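Unhitch the model trailer and hold its tongue up

TASK

Pull the red safety pin out of the model trailer's coupler and put it in the small steel cup. Then pull the yellow latch knob sideways, to the robot's right, against its spring, lift the tongue off the ball by that knob until the coupler is about 4 cm up, well clear of the ball, and finish still holding it raised by the knob. Leave the paint bottle, the amber bottle and the tape roll where they are.

Things in the scene. Friction and masses are not known exactly. Their poses are not given: they have to be found in the camera images.
- hitch: fixed plywood base, 330x150x12 mm, with the ball mount and the blue trailer's wheels. Origin: on the counter straight under the ball (dia 18 mm, centre 58 mm up). +x runs from the ball back along the trailer, +y to its left, +z up. Base: x -50 to +280 mm, y +-75. Coupler head over the ball: 57x36 mm, top 74 mm up; the steel latch plate on it has its top 78 mm up.
- pin_head (a point): grip point in the red head of the loose safety pin (25 g); z along the pin, up. Head: cylinder, dia 14 mm, from 22 mm below this point (on the latch plate) to 12 mm above. Shank: dia 6 mm, 20 mm long, foot 42 mm below this point, loose in a hole through latch plate and drawbar, 60 mm behind the ball. Pull straight up 25 mm to free it. While in, it blocks the latch.
- latch_knob (a point): grip point on the axis of the yellow latch knob: upright cylinder, dia 16 mm, from 22 mm below this point (latch plate) to 14 mm above. With latch shut and tongue down it is over the ball, 100 mm above the counter. Knob and plate slide on the coupler toward the hitch's -y and rise and tilt with the tongue.
- latch (a joint): latch slide in m: 0 shut, grows as the knob is pulled to the hitch's -y, stop at 0.018. A spring pushes it shut: about 4 N at 0, 9 N at the stop. Its fork holds under the ball until the latch is about 0.011 open; then the tongue can rise.
- tongue (a joint): tongue angle about the axle in rad: 0 resting on the ball, grows as it rises, stop at 0.4. At the knob 0.05 rad is about 10.5 mm of height, so 4 cm is about 0.19. It drops if let go; raising it at the knob takes about 2 to 4 N.
- axle (a point): centre of the trailer's axle, along the hitch's y, about which the tongue tilts: 210 mm behind the ball along the hitch's x, 42 mm above the counter. As it rises the knob moves on an arc about it (58 mm above and 210 mm in front of it when down).
- cup_center (a point): centre (half-way up) of the small open steel cup, loose, 45 mm outside diameter at the rim and 45 mm tall, standing on the counter
- green_paint_center (a point): centre of a dark green paint bottle with a black cap, 33 mm diameter, 70 mm tall; a bystander
- amber_bottle_center (a point): centre of an amber bottle with a white cap, 41 mm diameter, 60 mm tall; a bystander
- yellow_tape_center (a point): centre of a yellow roll of masking tape lying flat, 60 mm diameter, 12 mm tall; a bystander
- pin_mid (a point): middle of the safety pin (54 mm long from foot to top of head), on its axis, 15 mm below pin_head
Mind the look-alikes: they are no part of the job. Leave any blue look-alike of the part that bears cup_center alone.

How it is judged:
On the way, in this order (a step that is already met when the one before it is completed fails the run):
1. the safety pin is in the steel cup, let go (horizontal distance between pin_mid and cup_center below 0.02 m and height (world z) of pin_mid below 0.048 m and contact force between the fingers and pin below 0.1 N), for 0.2 s.
2. the latch is pulled open against its spring with the tongue still down (value of joint latch above 0.009 m and value of joint tongue below 0.06 rad), for 0.05 s.
3. the tongue is raised clear of the ball (value of joint tongue above 0.14 rad), for 0.2 s.
At the end, for the whole second after the job is handed in: The tongue is held still between 0.14 and 0.30 rad (about 3 to 6 cm up at the coupler) by fingers gripping the latch knob (more than 2 N), and the pin lies in the upright cup (the pin's middle within 20 mm of the cup's axis and below 48 mm) (value of joint tongue between 0.14 and 0.3 rad and contact force between the fingers and latch above 2 N and velocity of joint tongue between -0.1 and 0.1 rad/s and angle between cup_center's own z axis and vertical below 0.2 rad and horizontal distance between pin_mid and cup_center below 0.02 m and height (world z) of pin_mid below 0.048 m); the arm keeps its last pose, push and grip.
It fails at once if the paint bottle, amber bottle or tape roll is moved more than 3 cm (distance of any of green_paint_center, amber_bottle_center, yellow_tape_center from where it was at the start of the episode above 0.03 m).
It also fails if it takes over 48 s, if anything falls off the work surface, if the arm or the gripper's body presses on something with over 40 N, if the wrist force passes 120 N, or if a joint passes its speed limit or range.

ROBOT

A 6-joint arm with a two-finger parallel gripper is mounted at the origin on a cart in front of the work surface, level with it; the furniture and walls round the work are solid. World frame = base frame: x ahead of the robot, y to its left, z up, the work surface at z = 0. Lengths are in m, angles in rad, forces in N, time in s.
With the tool pointing down it reaches from about 0.4 to 0.825 m from the base axis. Payload 7 kg.
Tool frame: the origin (TCP) lies on the centre line of the jaws, within the pads' length; the fingertips stand tip_reach ahead of it and the grasp point (between the pads) is the TCP (tip_reach is the distance from the TCP to the fingertips, in m); z points along the fingers, y is the line along which they close (so a half turn about z gives the same grasp; the last joint's range is limited). The gripper opens to 88 mm and grips with 3 to 60 N. Pads are 19 mm wide; open, the fingers measure 130 mm over their backs; the gripper's body (78 mm by 193 mm) begins 47 mm behind the grasp point.
Start: joints at [1.414, 0.359, 0.012, 0, -1.224, -0.288], TCP at [0.29, 0.609, 0.246] pointing down, gripper open.
Joint ranges: [-3.07, 3.07], [-1.43, 2.12], [-1.02, 1.25], [-3.03, 1.67], [-3.05, -0], [-3.03, 3.03]. Speed limits (rad/s): [2.39, 2.39, 3.01, 3.14, 3.14, 3.14].

INTERFACE

Orientations are given as [roll, pitch, yaw] about the fixed x, y, z axes, in that order (R = Rz(yaw) Ry(pitch) Rx(roll)).
In Python, from station import get_state, grab_frame, calibration, job_done, find_in, mark_of, tip_reach gives the robot as it stands.
- The arm moves only by the shell command python3 -m handwheel 'ROWS' [OPENING] [FORCE]. ROWS is JSON, a list of rows, each an object with "delta_pos": the shift along the world's x, y, z in units of 30 mm (1.0 is 30 mm), a list of three; "dr": the turn, a rotation vector about the world's x, y, z in degrees, a list of three. In form: [{"delta_pos": [tx, ty, tz], "dr": [rx, ry, rz]}, ...]. A call has 1 to 10 rows; each row shifts and turns the commanded pose from where the row before left it; what a row does not reach is not made up. A row lasts 1/10 s, in which the tool goes at most 50 mm and 8.59 degrees, less where a joint would pass 70% of its speed; a pose out of reach is approached as far as the arm can. A call is refused whole if a number of a shift passes 1 or a number of a turn 8.59, either way. A call with a gripper value outside its range is refused whole. OPENING is the closure, from -1 (fully open) to 1 (shut), set as the call begins (- or left out, the last holds). The fingers move at their own pace and stop on an object; FORCE is the grip in N (left out, the last holds). Time passes only in rows, so rows that do not move let the fingers close. It gives the time, the measured TCP pose, the force, the opening and the grip force at its end, in the units of the state.
- get_state(): the state, without advancing time (a new reading comes with each control period).
- grab_frame(name): name is "scene" or "top" or "wrist"; returns the picture (420x560x3 uint8, red, green, blue); there is no depth.
- calibration(name): a dict with "fx", "fy", "cx", "cy" (pixels), "k1" (the pictures are not rectified: a ray, as slopes to the right and down, at radius r is drawn at 1 + k1 r^2 times it, then the intrinsics apply), "extrinsics" (4x4, takes a point from world to camera coordinates). Camera axes: x right, y down, z forward; pixel columns grow to the right and rows downward; lengths in m; the calibration is good to about 2 mm. A picture is of the moment at which its call begins: read the wrist's pose just before it. calibration takes no time and is no camera call; for the wrist camera it gives the pose at the moment of the call.
- job_done(): hands the job in; it is judged then, once.
Trained networks look in the newest picture that a camera, given by its name, has taken for a name from the list of things; names that differ only in an ending like _2 or _b are one class to them, and where a whole thing is asked for, a point or a joint stands for the part that bears it (a point fixed in the world has none). Each returns a list of dicts, best first, with "conf" (0 to 1); they miss things now and then, are a little off and sometimes report something else, mostly with a low value. They report only what shows in the picture. A call takes as long as a camera call. They do not tell look-alikes from the thing itself.
- find_in(camera, query): "location" ([column, row] in pixels, amid what is visible of it).
- mark_of(camera, query): "location" ([column, row] in pixels: a listed point, or the origin of a listed thing).
The state is a dict: "t": time; "q": joint angles; "qd": joint speeds; "joint_efforts": joint torques, N m; "eef_pos": TCP position; "ee_rot": TCP orientation; "force": force on the tool from outside, world axes, zero at the start; "moment": the same for the moment, N m; "width": finger opening in m; "gripper_force": force on a finger pad.
Only numpy, scipy, OpenCV 4.12 (cv2) and the standard library are available. Lean on these libraries where they do the work, as an engineer would, in place of code of your own. Each camera call takes 0.05 s, during which the arm holds its last target. There are 200 camera calls.

## Working session

There is one attempt and no reset: what is moved stays moved. The work goes in short steps, Python scripts to look and compute and a shell command to move; the robot and the scene stay as the last step left them, time stands still between calls to the robot, and variables do not carry over. Pictures are saved under pics/ and viewed, at most 10 in all, crops included, and the job is handed in when it is done.

```bash
mkdir -p pics; cat > h.py <<'E'
import numpy as np, cv2
from station import *
def ray(c,px):
    k=calibration(c); x=np.array([(px[0]-k["cx"])/k["fx"],(px[1]-k["cy"])/k["fy"]]); u=x.copy()
    for _ in range(20): u=x/(1+k["k1"]*(u@u))
    E=np.array(k["extrinsics"]); R=E[:3,:3]; o=-R.T@E[:3,3]; d=R.T@np.array([u[0],u[1],1]); return o,d/np.linalg.norm(d)
def tri(rs):
    A=np.zeros((3,3));b=np.zeros(3)
    for o,d in rs: P=np.eye(3)-np.outer(d,d);A+=P;b+=P@o
    p=np.linalg.solve(A,b); return p,[float(np.linalg.norm((np.eye(3)-np.outer(d,d))@(p-o))) for o,d in rs]
def onz(r,z): o,d=r; return o+d*(z-o[2])/d[2]
E
python3 - <<'E'
from h import *
np.set_printoptions(precision=3,suppress=True)
print(get_state(),tip_reach)
for c in ["scene","top"]:
    im=grab_frame(c); cv2.imwrite(f"pics/{c}0.png",im[:,:,::-1])
    print(c, ray(c,(280,210)))
    for q in ["pin_head","latch_knob","cup_center","axle","green_paint_center","amber_bottle_center","yellow_tape_center","hitch"]:
        print(q,[(round(m["conf"],2),np.round(m["location"],1).tolist()) for m in mark_of(c,q)])
E
```

```text
{'t': 0.0, 'q': array([ 1.414,  0.359,  0.011, -0.   , -1.224, -0.288]), 'qd': array([-0.001, -0.   , -0.002,  0.002, -0.   , -0.001]), 'joint_efforts': array([ -0.   , -58.272,  29.305,   6.997,   0.007,  -0.   ]), 'eef_pos': array([0.29 , 0.609, 0.245]), 'ee_rot': array([ 3.14 , -0.   , -0.445]), 'force': array([ 0.468, -0.002,  0.116]), 'moment': array([0.02 , 0.007, 0.023]), 'gripper_force': 0.0, 'width': 0.08764738642299849} 0.019
scene (array([-0.299,  0.557,  0.788]), array([ 0.673, -0.468, -0.573]))
pin_head [(0.38, [240.3, 218.6])]
latch_knob [(0.77, [253.3, 229.7])]
cup_center [(0.92, [194.3, 285.3]), (0.67, [361.0, 215.1]), (0.65, [151.1, 260.0]), (0.59, [177.0, 268.0])]
axle [(0.65, [198.5, 217.3])]
green_paint_center []
amber_bottle_center [(0.54, [362.6, 213.9])]
yellow_tape_center [(0.55, [335.8, 176.5])]
hitch [(0.93, [256.4, 264.1])]
top (array([ 0.4  , -0.048,  1.428]), array([ 0.085, -0.002, -0.996]))
pin_head [(0.35, [231.9, 204.1])]
latch_knob [(0.67, [233.3, 224.9]), (0.32, [334.8, 234.7])]
cup_center [(0.66, [167.0, 182.1]), (0.59, [178.2, 204.2]), (0.43, [179.5, 229.1])]
axle [(0.61, [218.6, 163.6])]
green_paint_center [(0.67, [389.7, 214.3])]
amber_bottle_center [(0.56, [336.5, 233.2]), (0.31, [229.4, 204.7])]
yellow_tape_center [(0.76, [366.5, 165.0])]
hitch [(0.57, [238.0, 225.5])]
```

```bash
python3 - <<'E'
import cv2,numpy as np
a=cv2.imread("pics/scene0.png")[150:330,100:400];b=cv2.imread("pics/top0.png")[120:300,110:410]
cv2.imwrite("pics/both.png",np.vstack([cv2.resize(x,(500,300),interpolation=cv2.INTER_CUBIC) for x in(a,b)]))
E
```

```text
(no output)
```

View pics/both.png

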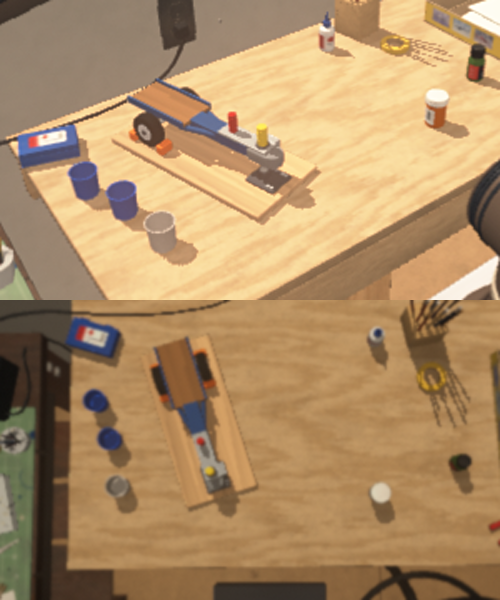

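```bash
python3 - <<'E'
from h import *
np.set_printoptions(precision=3,suppress=True)
S=dict(pin=((240.3,218.6),(231.9,204.1)),knob=((253.3,229.7),(233.3,224.9)),axle=((198.5,217.3),(218.6,163.6)),amber=((362.6,213.9),(336.5,233.2)),tape=((335.8,176.5),(366.5,165)))
for n,(a,b) in S.items(): print(n,*tri([ray("scene",a),ray("top",b)]))
for a in [(194.3,285.3),(151.1,260),(177,268)]:
  for b in [(167,182.1),(178.2,204.2),(179.5,229.1)]:
    print(a,b,*tri([ray("scene",a),ray("top",b)]))
E
```

```text
pin [0.534 0.103 0.104] [0.0011319335490295411, 0.0011319335490295518]
knob [0.469 0.101 0.106] [0.0039493601667247745, 0.003949360166724791]
axle [0.678 0.156 0.047] [0.003481382562903609, 0.0034813825629037825]
amber [ 0.436 -0.242  0.029] [0.005305737824243664, 0.0053057378242435125]
tape [ 0.672 -0.352  0.005] [0.001870958472878044, 0.00187095847287824]
(194.3, 285.3) (167, 182.1) [ 0.592  0.298 -0.05 ] [0.06263647548797384, 0.06263647548797396]
(194.3, 285.3) (178.2, 204.2) [ 0.534  0.282 -0.027] [0.025149850167911224, 0.02514985016791119]
(194.3, 285.3) (179.5, 229.1) [0.459 0.285 0.029] [0.0004400253151075223, 0.00044002531510753737]
(151.1, 260) (167, 182.1) [0.619 0.331 0.02 ] [0.0006956948329241182, 0.0006956948329239711]
(151.1, 260) (178.2, 204.2) [0.555 0.315 0.053] [0.032300857399371496, 0.03230085739937154]
(151.1, 260) (179.5, 229.1) [0.477 0.315 0.108] [0.051533553726522185, 0.05153355372652224]
(177, 268) (167, 182.1) [ 0.603  0.306 -0.001] [0.03518205789455951, 0.03518205789455962]
(177, 268) (178.2, 204.2) [0.543 0.291 0.026] [7.972280510491368e-05, 7.972280510490338e-05]
(177, 268) (179.5, 229.1) [0.468 0.293 0.08 ] [0.021965603039173998, 0.02196560303917379]
```

The steel cup is at scene (194,285), top (179.5,229), which gives (0.459, 0.285). Its look-alikes are blue cups at scene (177,268) and (151,260). The red pin is at scene (240,219), and the blue-white bottle near (296,172) can't be mistaken for it. The yellow knob is at scene (253,230); the tape roll and amber bottle are far off. The hitch heading is about 15°. Next I move the wrist camera closer.

```bash
python3 -m handwheel '[{"delta_pos":[0.25,-0.95,0.1],"dr":[0,0,8]},{"delta_pos":[0.25,-0.95,0.1],"dr":[0,0,8]},{"delta_pos":[0.25,-0.95,0.1],"dr":[0,0,8]},{"delta_pos":[0.25,-0.95,0.1],"dr":[0,0,8]},{"delta_pos":[0.25,-0.95,0.1],"dr":[0,0,8]},{"delta_pos":[0.25,-0.95,0.1],"dr":[0,0,0]},{"delta_pos":[0.25,-0.95,0.1],"dr":[0,0,0]},{"delta_pos":[0.25,-0.95,0.1],"dr":[0,0,0]},{"delta_pos":[0.25,-0.95,0.1],"dr":[0,0,0]},{"delta_pos":[0.25,-0.95,0.1],"dr":[0,0,0]}]'
python3 -m handwheel '[{"delta_pos":[0.25,-0.95,0.1],"dr":[0,0,0]},{"delta_pos":[0.25,-0.95,0.1],"dr":[0,0,0]},{"delta_pos":[0.25,-0.95,0.1],"dr":[0,0,0]},{"delta_pos":[0.25,-0.95,0.1],"dr":[0,0,0]},{"delta_pos":[0.25,-0.95,0.1],"dr":[0,0,0]},{"delta_pos":[0.25,-0.95,0.1],"dr":[0,0,0]},{"delta_pos":[0,0,0],"dr":[0,0,0]},{"delta_pos":[0,0,0],"dr":[0,0,0]}]'
cat > w.py <<'E'
from h import *
import sys,json
np.set_printoptions(precision=4,suppress=True)
def look(tag):
    k=calibration("wrist"); im=grab_frame("wrist"); cv2.imwrite(f"pics/w{tag}.png",im[:,:,::-1]); out={}
    for q in ["pin_head","latch_knob","cup_center","axle"]:
        ms=mark_of("wrist",q); print(q,[(round(m["conf"],2),np.round(m["location"],1).tolist()) for m in ms])
        out[q]=[(m["conf"],)+tuple(x.tolist() for x in ray("wrist",m["location"])) for m in ms]
    json.dump(out,open(f"w{tag}.json","w"))
    print(get_state()["eef_pos"],get_state()["ee_rot"],"cam",ray("wrist",(280,210)))
look(sys.argv[1])
E
python3 w.py 1
```

```text
t: 1.9
eef_pos: [0.3656, 0.3231, 0.2759]
ee_rot: [-3.141, -0.0, 0.254]
force: [0.2, 0.6, 0.4]
width: 0.0878
gripper_force: 0.0
t: 2.7
eef_pos: [0.4106, 0.1529, 0.2939]
ee_rot: [-3.141, -0.001, 0.252]
force: [0.2, -0.5, -0.4]
width: 0.0876
gripper_force: 0.0
pin_head [(0.5, [357.5, 77.1])]
latch_knob [(0.67, [355.0, 142.0]), (0.21, [183.6, 115.4])]
cup_center [(0.76, [185.8, 117.2]), (0.62, [183.8, 28.3])]
axle []
[0.4103 0.1539 0.2934] [3.1415 0.0003 0.2543] cam (array([0.4864, 0.1732, 0.4324]), array([-0.282 , -0.0678, -0.957 ]))
```

View pics/w1.png

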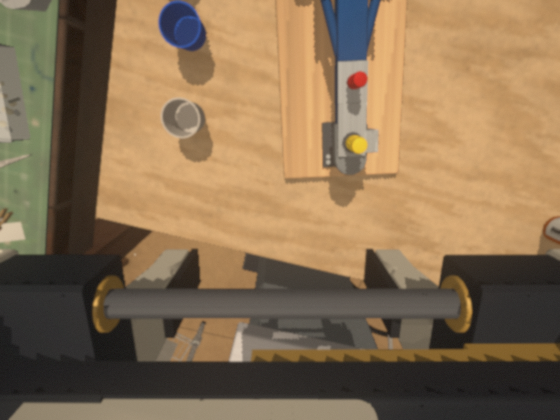

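The wrist picture shows the red pin head at (358,78), the yellow knob at (357,143) and the steel cup at (182,117). A blue cup is at (182,24) and will be left alone. I fuse these with the fixed views and take one more wrist position.

```bash
python3 -m handwheel '[{"delta_pos":[0.5,-0.6,-0.5],"dr":[0,0,0]},{"delta_pos":[0.5,-0.6,-0.5],"dr":[0,0,0]},{"delta_pos":[0.5,-0.6,-0.5],"dr":[0,0,0]},{"delta_pos":[0,0,0],"dr":[0,0,0]},{"delta_pos":[0,0,0],"dr":[0,0,0]}]'
python3 w.py 2
cat > fuse.py <<'E'
from h import *
import json
np.set_printoptions(precision=4,suppress=True)
P=dict(pin_head=((240.3,218.6),(231.9,204.1)),latch_knob=((253.3,229.7),(233.3,224.9)),cup_center=((194.3,285.3),(179.5,229.1)))
a=json.load(open("w1.json"));b=json.load(open("w2.json"))
for n,(s,t) in P.items():
    rs=[ray("scene",s),ray("top",t)]; ws=[tuple(map(np.array,w[n][0][1:])) for w in(a,b) if w[n]]
    print(n,"wrist",tri(ws),"all",tri(ws+rs),[onz(r,{'p':.1,'l':.1,'c':.0225}[n[0]]) for r in ws])
E
python3 fuse.py
```

```text
t: 3.45
eef_pos: [0.4554, 0.0993, 0.2481]
ee_rot: [3.141, 0.001, 0.253]
force: [-0.1, -0.1, -1.0]
width: 0.0874
gripper_force: 0.0
pin_head [(0.51, [294.1, 112.7]), (0.29, [291.6, 180.8])]
latch_knob [(0.9, [292.6, 180.8])]
cup_center [(0.79, [112.4, 55.0]), (0.66, [119.2, 145.0])]
axle []
[0.4554 0.1    0.2492] [-3.1412 -0.0011  0.2544] cam (array([0.5313, 0.1192, 0.3883]), array([-0.2808, -0.067 , -0.9574]))
pin_head wrist (array([0.5339, 0.1096, 0.0959]), [0.0012924201424428315, 0.001292420142443095]) all (array([0.5334, 0.107 , 0.1034]), [0.004826136500137793, 0.0020680617816611693, 0.002545827893618467, 0.0046423743209096004]) [array([0.5342, 0.1112, 0.1   ]), array([0.5329, 0.1089, 0.1   ])]
latch_knob wrist (array([0.4761, 0.0949, 0.1003]), [7.690067838803855e-05, 7.690067838806554e-05]) all (array([0.4741, 0.0975, 0.1019]), [0.0029507606676888462, 0.0033249047415149667, 0.00448910633293283, 0.006758259009400518]) [array([0.476 , 0.0948, 0.1   ]), array([0.4761, 0.095 , 0.1   ])]
cup_center wrist (array([0.5035, 0.201 , 0.2631]), [0.03592309413300225, 0.03592309413300223]) all (array([0.4804, 0.2866, 0.0242]), [0.030153327032026656, 0.062020361233577126, 0.01394747361158335, 0.02106445076016404]) [array([0.4503, 0.2835, 0.0225]), array([0.5414, 0.3014, 0.0225])]
```

View pics/w2.png

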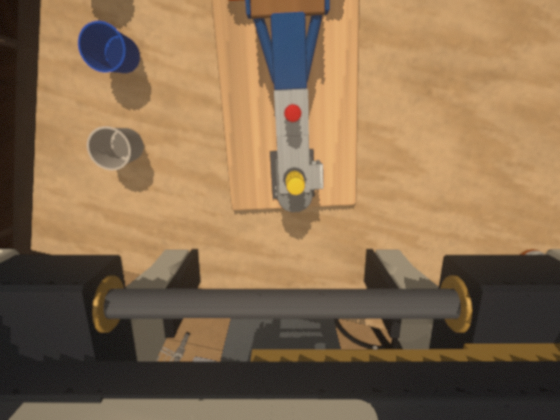

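The second wrist view has the pin at (293,113), the knob at (295,183) and the steel cup at (112,148). The pin-to-knob distance is 60 mm and the heading 14.5°, matching the text and the tool's current yaw. Now the cup, plus a check of the wrist rays.

```bash
python3 - <<'E'
from h import *
import json
np.set_printoptions(precision=4,suppress=True)
a=json.load(open("w1.json"));b=json.load(open("w2.json"))
ws=[tuple(map(np.array,w[1:])) for w in(a["cup_center"][0],b["cup_center"][1])]
rs=[ray("scene",(194.3,285.3)),ray("top",(179.5,229.1))]
print(tri(ws),tri(ws+rs),onz(ws[0],.0225),onz(ws[1],.0225),"rim",onz(ray("wrist",(109.5,149)),.045))
im=cv2.imread("pics/w2.png")
hsv=cv2.cvtColor(im,cv2.COLOR_BGR2HSV)
for n,m in dict(red=cv2.inRange(hsv,(0,150,80),(8,255,255))|cv2.inRange(hsv,(172,150,80),(180,255,255)),yel=cv2.inRange(hsv,(22,170,120),(35,255,255))).items():
    m[:, :200]=0;m[230:]=0;m[:,400:]=0
    _,_,st,ce=cv2.connectedComponentsWithStats(m);i=1+st[1:,4].argmax();print(n,st[i],ce[i],onz(ray("wrist",ce[i]),.108))
E
```

```text
(array([0.4508, 0.2845, 0.0206]), [0.0008525776711929868, 0.0008525776711930597]) (array([0.455 , 0.283 , 0.0309]), [0.004285060889884587, 0.002757305361829249, 0.0027156822360909004, 0.004440046921188064]) [0.4503 0.2835 0.0225] [0.4519 0.2842 0.0225] rim [0.4501 0.2833 0.045 ]
red [285 105  16  17 213] [292.3521 112.8169] [0.5324 0.1106 0.108 ]
yel [286 171  18  24 324] [294.7654 182.6358] [0.4765 0.0934 0.108 ]
```

Cup at (0.451, 0.284). Moving over the pin, then down.

```bash
python3 -m handwheel '[{"delta_pos":[0.86,0.11,-0.6],"dr":[0,0,0]},{"delta_pos":[0.86,0.11,-0.6],"dr":[0,0,0]},{"delta_pos":[0.87,0.12,-0.6],"dr":[0,0,0]},{"delta_pos":[0,0,-0.6],"dr":[0,0,0]},{"delta_pos":[0,0,-0.6],"dr":[0,0,0]},{"delta_pos":[0,0,-0.6],"dr":[0,0,0]},{"delta_pos":[0,0,-0.6],"dr":[0,0,0]},{"delta_pos":[0,0,-0.4],"dr":[0,0,0]},{"delta_pos":[0,0,-0.28],"dr":[0,0,0]},{"delta_pos":[0,0,0],"dr":[0,0,0]}]'
python3 -m handwheel '[{"delta_pos":[0,0,0],"dr":[0,0,0]},{"delta_pos":[0,0,0],"dr":[0,0,0]},{"delta_pos":[0,0,0],"dr":[0,0,0]},{"delta_pos":[0,0,0],"dr":[0,0,0]},{"delta_pos":[0,0,0],"dr":[0,0,0]},{"delta_pos":[0,0,0],"dr":[0,0,0]},{"delta_pos":[0,0,0],"dr":[0,0,0]},{"delta_pos":[0,0,0],"dr":[0,0,0]}]' 1 20
```

```text
t: 4.7
eef_pos: [0.5327, 0.1095, 0.1015]
ee_rot: [3.141, 0.001, 0.254]
force: [0.2, 0.1, 0.5]
width: 0.0877
gripper_force: 0.0
t: 5.5
eef_pos: [0.5332, 0.1095, 0.1022]
ee_rot: [-3.142, -0.0, 0.253]
force: [0.3, 0.3, -0.1]
width: 0.0292
gripper_force: 0.0
```

```bash
python3 -m handwheel '[{"delta_pos":[0,0,0],"dr":[0,0,0]},{"delta_pos":[0,0,0],"dr":[0,0,0]},{"delta_pos":[0,0,0],"dr":[0,0,0]},{"delta_pos":[0,0,0],"dr":[0,0,0]}]'
python3 -m handwheel '[{"delta_pos":[0,0,0.3],"dr":[0,0,0]},{"delta_pos":[0,0,0.3],"dr":[0,0,0]},{"delta_pos":[0,0,0.3],"dr":[0,0,0]},{"delta_pos":[0,0,0.5],"dr":[0,0,0]},{"delta_pos":[0,0,0.5],"dr":[0,0,0]},{"delta_pos":[0,0,0.5],"dr":[0,0,0]}]'
```

```text
t: 5.9
eef_pos: [0.5331, 0.1095, 0.1021]
ee_rot: [3.142, 0.0, 0.253]
force: [-0.1, -0.1, -0.4]
width: 0.0136
gripper_force: 20.0
t: 6.5
eef_pos: [0.5332, 0.1095, 0.1757]
ee_rot: [-3.141, -0.001, 0.253]
force: [0.2, 0.6, -0.0]
width: 0.0132
gripper_force: 20.0
```

Pin is out and held (width 13.6 mm). On to above the cup.

```bash
python3 -m handwheel '[{"delta_pos":[-0.46,0.97,0],"dr":[0,0,0]},{"delta_pos":[-0.46,0.97,0],"dr":[0,0,0]},{"delta_pos":[-0.46,0.97,0],"dr":[0,0,0]},{"delta_pos":[-0.46,0.97,0],"dr":[0,0,0]},{"delta_pos":[-0.46,0.97,0],"dr":[0,0,0]},{"delta_pos":[-0.44,0.97,0],"dr":[0,0,0]},{"delta_pos":[0,0,-0.7],"dr":[0,0,0]},{"delta_pos":[0,0,-0.6],"dr":[0,0,0]},{"delta_pos":[0,0,-0.3],"dr":[0,0,0]},{"delta_pos":[0,0,0],"dr":[0,0,0]}]'
python3 - <<'E'
from h import *
np.set_printoptions(precision=4,suppress=True)
print(get_state()["eef_pos"])
a=grab_frame("scene");s=[mark_of("scene",q) for q in("cup_center","pin_head","pin_mid")]
c=grab_frame("wrist")[:,:,::-1]
a=a[:,:,::-1][210:310,120:260]
cv2.imwrite("pics/c.png",np.hstack([cv2.resize(a,(420,300),interpolation=2),cv2.resize(c[100:300,160:400],(360,300))]))
print([[(round(m["conf"],2),np.round(m["location"],1)) for m in x] for x in s])
E
```

```text
t: 7.5
eef_pos: [0.4506, 0.2836, 0.1256]
ee_rot: [3.141, 0.001, 0.253]
force: [0.5, 0.3, 0.4]
width: 0.0134
gripper_force: 20.0
[0.4506 0.2836 0.1256]
[[(0.8, array([175.6, 267.6])), (0.66, array([197.1, 289.8])), (0.52, array([152. , 258.9]))], [(0.42, array([190.3, 258.4]))], [(0.64, array([191.8, 264.3]))]]
```

View pics/c.png

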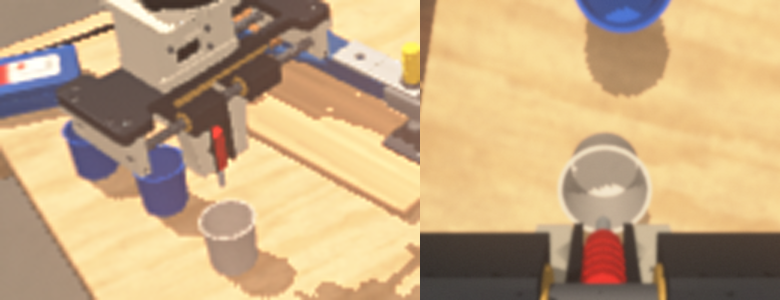

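The picture shows the pin held upright with its foot at wrist pixel (281,245), and the rim centre at wrist pixel (283,225). The cup is upright and the grip is good. I check the rim against the TCP.

```bash
python3 - <<'E'
from h import *
np.set_printoptions(precision=4,suppress=True)
print(onz(ray("wrist",(282.7,225)),.045),onz(ray("wrist",(281.3,245)),.083),get_state()["eef_pos"])
E
```

```text
[0.4521 0.2834 0.045 ] [0.4524 0.2845 0.083 ] [0.4515 0.2844 0.1272]
```

```bash
python3 -m handwheel '[{"delta_pos":[0,0,-0.5],"dr":[0,0,0]},{"delta_pos":[0,0,-0.5],"dr":[0,0,0]},{"delta_pos":[0,0,-0.5],"dr":[0,0,0]},{"delta_pos":[0,0,-0.4],"dr":[0,0,0]},{"delta_pos":[0,0,0],"dr":[0,0,0]},{"delta_pos":[0,0,0],"dr":[0,0,0]}]'
python3 -m handwheel '[{"delta_pos":[0,0,0],"dr":[0,0,0]},{"delta_pos":[0,0,0],"dr":[0,0,0]},{"delta_pos":[0,0,0],"dr":[0,0,0]},{"delta_pos":[0,0,0],"dr":[0,0,0]},{"delta_pos":[0,0,0.3],"dr":[0,0,0]},{"delta_pos":[0,0,0.8],"dr":[0,0,0]},{"delta_pos":[0,0,0.9],"dr":[0,0,0]},{"delta_pos":[0,0,0.9],"dr":[0,0,0]},{"delta_pos":[0,0,0.8],"dr":[0,0,0]},{"delta_pos":[0,0,0],"dr":[0,0,0]}]' 0.2
python3 - <<'E'
from h import *
a=grab_frame("scene")[:,:,::-1];c=grab_frame("wrist")[:,:,::-1]
cv2.imwrite("pics/d.png",np.hstack([cv2.resize(a[210:310,120:260],(420,300),interpolation=2),cv2.resize(c[100:300,160:400],(360,300))]))
E
```

```text
t: 8.35
eef_pos: [0.4512, 0.2842, 0.0695]
ee_rot: [3.141, -0.0, 0.253]
force: [-0.4, -0.1, 0.2]
width: 0.0136
gripper_force: 20.0
t: 9.35
eef_pos: [0.4525, 0.2855, 0.1846]
ee_rot: [-3.138, -0.006, 0.254]
force: [-0.2, 0.7, -0.2]
width: 0.0351
gripper_force: 0.0
```

View pics/d.png

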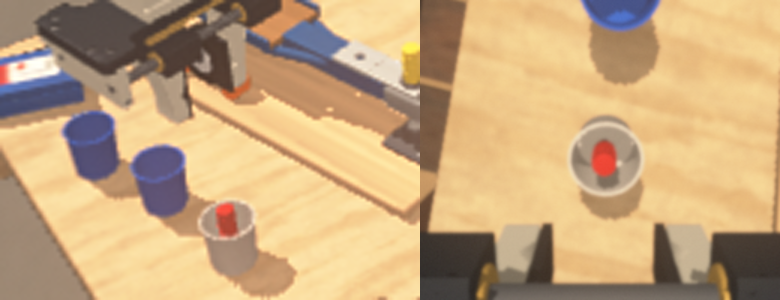

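The pin stands in the upright steel cup: scene crop (228,218), wrist crop (604,158). Now to the knob at (0.476, 0.0945).

```bash
python3 -m handwheel '[{"delta_pos":[0.12,-0.9,0],"dr":[0,0,0]},{"delta_pos":[0.12,-0.9,0],"dr":[0,0,0]},{"delta_pos":[0.12,-0.9,0],"dr":[0,0,0]},{"delta_pos":[0.12,-0.9,0],"dr":[0,0,0]},{"delta_pos":[0.12,-0.9,0],"dr":[0,0,0]},{"delta_pos":[0.12,-0.9,0],"dr":[0,0,0]},{"delta_pos":[0.12,-0.92,0],"dr":[0,0,0]},{"delta_pos":[0,0,0],"dr":[0,0,0]},{"delta_pos":[0,0,0],"dr":[0,0,0]}]' -0.5
python3 - <<'E'
from h import *
np.set_printoptions(precision=4,suppress=True)
s=get_state();print(s["eef_pos"],s["ee_rot"],s["width"])
c=grab_frame("wrist")
hsv=cv2.cvtColor(c,cv2.COLOR_RGB2HSV)
m=cv2.inRange(hsv,(22,170,120),(35,255,255)); _,_,st,ce=cv2.connectedComponentsWithStats(m)
for i in np.argsort(-st[1:,4])[:3]+1: print(st[i],ce[i],onz(ray("wrist",ce[i]),.107))
print([(m["conf"],m["location"],onz(ray("wrist",m["location"]),.1)) for m in mark_of("wrist","latch_knob")])
E
```

```text
t: 10.35
eef_pos: [0.4758, 0.0938, 0.1795]
ee_rot: [3.141, 0.001, 0.252]
force: [-1.0, -0.4, 0.6]
width: 0.0658
gripper_force: 0.0
[0.4758 0.0938 0.1795] [3.1413 0.0013 0.2517] 0.06575612717772296
[273 211  22  35 626] [283.5543 228.353 ] [0.4774 0.093  0.107 ]
[(0.78, [281.5, 228.1], array([0.4748, 0.0942, 0.1   ]))]
```

Aligned within 1–2 mm. Descend 77 mm and grip.

```bash
python3 -m handwheel '[{"delta_pos":[0,0,-0.6],"dr":[0,0,0]},{"delta_pos":[0,0,-0.6],"dr":[0,0,0]},{"delta_pos":[0,0,-0.6],"dr":[0,0,0]},{"delta_pos":[0,0,-0.5],"dr":[0,0,0]},{"delta_pos":[0,0,-0.28],"dr":[0,0,0]},{"delta_pos":[0,0,0],"dr":[0,0,0]},{"delta_pos":[0,0,0],"dr":[0,0,0]}]'
python3 -m handwheel '[{"delta_pos":[0,0,0],"dr":[0,0,0]},{"delta_pos":[0,0,0],"dr":[0,0,0]},{"delta_pos":[0,0,0],"dr":[0,0,0]},{"delta_pos":[0,0,0],"dr":[0,0,0]},{"delta_pos":[0,0,0],"dr":[0,0,0]},{"delta_pos":[0,0,0],"dr":[0,0,0]},{"delta_pos":[0,0,0],"dr":[0,0,0]},{"delta_pos":[0,0,0],"dr":[0,0,0]},{"delta_pos":[0,0,0],"dr":[0,0,0]},{"delta_pos":[0,0,0],"dr":[0,0,0]}]' 1 35
```

```text
t: 11.15
eef_pos: [0.4764, 0.0949, 0.1031]
ee_rot: [3.141, -0.0, 0.254]
force: [0.7, -1.0, -0.0]
width: 0.0657
gripper_force: 0.0
t: 12.15
eef_pos: [0.4764, 0.0931, 0.1028]
ee_rot: [3.139, 0.001, 0.254]
force: [4.9, -8.9, -0.4]
width: 0.0153
gripper_force: 35.0
```

```bash
python3 -m handwheel '[{"delta_pos":[0.04,-0.14,0],"dr":[0,0,0]},{"delta_pos":[0.03,-0.14,0],"dr":[0,0,0]},{"delta_pos":[0.04,-0.14,0],"dr":[0,0,0]},{"delta_pos":[0.03,-0.13,0],"dr":[0,0,0]},{"delta_pos":[0,0,0],"dr":[0,0,0]},{"delta_pos":[0,0,0],"dr":[0,0,0]}]'
```

```text
t: 12.75
eef_pos: [0.4807, 0.0791, 0.1028]
ee_rot: [-3.14, -0.002, 0.253]
force: [-2.3, 7.3, 0.3]
width: 0.0155
gripper_force: 35.0
```

Latch is about 13 mm open by the spring force. Adding 1.5 mm, then the arc lift with matching tilt, in two halves.

```bash
python3 -m handwheel '[{"delta_pos":[0.013,-0.05,0],"dr":[0,0,0]},{"delta_pos":[0,0,0],"dr":[0,0,0]},{"delta_pos":[0.056,0.015,0.172],"dr":[-0.36,1.39,0]},{"delta_pos":[0.056,0.015,0.172],"dr":[-0.36,1.39,0]},{"delta_pos":[0.056,0.015,0.172],"dr":[-0.36,1.39,0]},{"delta_pos":[0.056,0.015,0.172],"dr":[-0.36,1.39,0]},{"delta_pos":[0,0,0],"dr":[0,0,0]}]'
```

```text
t: 13.45
eef_pos: [0.4878, 0.0799, 0.1232]
ee_rot: [-3.139, 0.101, 0.253]
force: [-1.2, 8.3, -3.6]
width: 0.0152
gripper_force: 35.0
```

Force matches a free lift (about 3.6 N down) with no jam. Second half.

```bash
python3 -m handwheel '[{"delta_pos":[0.073,0.019,0.165],"dr":[-0.36,1.39,0]},{"delta_pos":[0.073,0.019,0.165],"dr":[-0.36,1.39,0]},{"delta_pos":[0.073,0.019,0.165],"dr":[-0.36,1.39,0]},{"delta_pos":[0.073,0.019,0.165],"dr":[-0.36,1.39,0]},{"delta_pos":[0,0,0],"dr":[0,0,0]},{"delta_pos":[0,0,0],"dr":[0,0,0]},{"delta_pos":[0,0,0],"dr":[0,0,0]},{"delta_pos":[0,0,0],"dr":[0,0,0]},{"delta_pos":[0,0,0],"dr":[0,0,0]}]'
python3 - <<'E'
from h import *
a=grab_frame("scene")[:,:,::-1]
cv2.imwrite("pics/e.png",cv2.resize(a[150:330,120:390],(780,520),interpolation=2))
E
```

```text
t: 14.35
eef_pos: [0.4964, 0.0823, 0.1425]
ee_rot: [-3.139, 0.199, 0.254]
force: [-1.1, 8.6, -4.9]
width: 0.0158
gripper_force: 35.0
```

View pics/e.png

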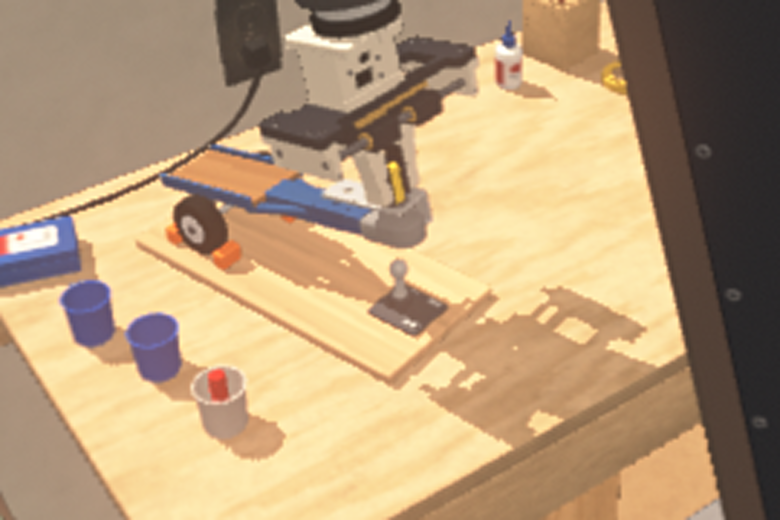

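The coupler at (400,220) is lifted well clear of the ball at (400,268). The knob is held in the fingers at (396,180), and the pin stands in the steel cup at (220,390). Handing in.

```bash
python3 -c "
from station import *
print(job_done())"
```

```text
the job is handed in; nothing more can be done
None
```

I put the red pin in the steel cup, pulled the latch open, and lifted the tongue about 4 cm clear of the ball; the gripper still held it by the knob when I handed in at about 14.4 s, but no verdict came back.

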